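# Thread the guide rod into the bench press frame

## Task

Take the guide rod by its square head out of the black parking block, thread it down through the bores of both bush plates on the press frame's two arms, and press it fully home so that the foot plug is pushed right down and the rod's collar sits flush on the upper plate; then let go of it. The bores are off-centre in bush plates that are clamped at an angle not known beforehand, so feel for the bore: the push of the rod on the frame must never exceed 30 N. Keep hold of the rod until it is home - do not let it drop through the bores - and do not disturb the multimeter, bottle, spool, terminal block or cutter lying about.

Things in the scene. Friction and masses are not known exactly. Their poses are not given: they have to be found in the camera images.
- rod_head (a point): Grip point of the steel guide rod, which stands upright, 131 mm above its tip. The square head is 18 x 18 mm across (sides along this point's x and y) and reaches from 22 mm below this point to 14 mm above. Under it is a round collar, 26 mm in diameter, 4 mm thick, underside 26 mm below this point; then the round shaft, 12 mm in diameter, 105 mm long. z points up along the rod.
- rod_tip (a point): Centre of the rod's lower end face, on its axis, 131 mm below rod_head. The end has a small bevel: 9.6 mm in diameter at the face, 12 mm from 1.5 mm up.
- rod: The loose guide rod (see rod_head); origin at its lower tip, z up along the rod. Mass 0.11 to 0.23 kg.
- block: Black fixed parking block, 70 x 70 x 52 mm on four low rubber feet (which sink into the foam mat where it stands there), origin at the middle of its underside on the bench, z up. The rod stands in its middle hole, 14 mm wide and 40 mm deep, its tip 12.5 mm above the bench; draw it straight up.
- frame: Fixed grey press frame: base plate 130 x 96 mm, 16.5 mm high with its feet, column at its +x side; origin on the underside, 5 mm from the plate's middle toward -x, z up. Two aluminium arms, 54 mm wide, reach from the column toward -x. Each carries on top a square steel bush plate, 36 x 36 x 8 mm, top face 130 mm (upper) and 84 mm (lower) above the bench. Nothing on the frame is higher than 130 mm.
- frame_bore (a point): Middle of the upper bush plate's top face. The bore is NOT here but off-centre: its axis lies 5.5 mm from this point, in an unmeasured direction, any way round in the horizontal plane. Both plates are turned alike and clamped, so both bores are on one upright axis. Bores: 13.6 mm in diameter with a 1 mm bevel at the mouth; beneath them the arms have wide clear holes.
- foot_plug (a joint): Brass plug, 28 mm in diameter, on the base plate under the bores: 0 = up (top face 33 mm above the bench), 0.008 m = right down (25 mm). It slides with about 6 N of friction and stays where left; the rod's weight alone does not push it down. When it is right down the collar rests on the upper plate and the rod's tip is 25 mm above the bench.
- multimeter: Bystander: hand multimeter lying flat, 128 x 66 x 34 mm, origin on its underside.
- flux: Bystander: small white dropper bottle standing, 35 mm in diameter, 104 mm tall, origin at its underside.
- spool: Bystander: spool of solder standing on its flange, 60 mm in diameter, 44 mm tall, origin at its underside.
- terminals: Bystander: green terminal block, 12 x 40 x 15 mm, origin at its underside.
- cutter: Bystander: small side cutter lying flat, 46 x 118 x 12 mm, origin at its underside.
Mind the look-alikes: they are no part of the job. There is more than one size of the rod; the job needs the larger.

How it is judged:
On the way, in this order (a step that is already met when the one before it is completed fails the run):
1. the rod is drawn out of the parking block, held, its tip higher than the upper plate (height (world z) of rod_tip above 0.132 m and contact force between the fingers and rod above 1 N), for 0.1 s.
2. the rod, held upright, reaches through the upper plate's bore (height (world z) of rod_tip below 0.11 m and horizontal distance between rod_tip and frame_bore below 0.014 m and angle between rod's own z axis and vertical below 0.06 rad and contact force between the fingers and rod above 1 N), for 0.05 s.
3. the rod, held upright, reaches through the lower plate's bore too (height (world z) of rod_tip below 0.062 m and horizontal distance between rod_tip and frame_bore below 0.014 m and angle between rod's own z axis and vertical below 0.06 rad and contact force between the fingers and rod above 1 N), for 0.05 s.
At the end, for the whole second after the job is handed in: The rod stands at rest in both bores, upright within 0.04 rad, its tip within 14 mm (horizontally) of frame_bore and lower than 26.8 mm above the bench (25 mm is fully home, so the collar is within 1.8 mm of the upper plate), with the foot plug down past 6.5 of its 8 mm (height (world z) of rod_tip between 0.022 and 0.0268 m and horizontal distance between rod_tip and frame_bore below 0.014 m and angle between rod's own z axis and vertical below 0.04 rad and value of joint foot_plug above 0.0065 m and linear speed of rod below 0.01 m/s); the robot touches nothing.
It fails at once if the rod presses on the frame with more than 30 N (contact force between rod and frame above 30 N).
It fails at once if the rod drops through the bores (faster than 0.25 m/s while its tip is below the upper plate's top at the frame) (horizontal distance between rod_tip and frame_bore below 0.014 m and height (world z) of rod_tip below 0.125 m and linear speed of rod above 0.25 m/s).
It fails at once if the multimeter, bottle, spool, terminal block or cutter is moved by more than 30 mm (distance of any of multimeter, flux, spool, terminals, cutter from where it was at the start of the episode above 0.03 m).
It also fails if it takes over 64 s, if anything falls off the work surface, if the arm or the gripper's body presses on something with over 40 N, if the wrist force passes 120 N, or if a joint passes its speed limit or range.

## Robot

A 7-joint arm with a two-finger parallel gripper is mounted at the origin on a cart in front of the work surface, level with it; the furniture and walls round the work are solid. World frame = base frame: x ahead of the robot, y to its left, z up, the work surface at z = 0. Lengths are in m, angles in rad, forces in N, time in s.
With the tool pointing down it reaches from about 0.4 to 0.875 m from the base axis. Payload 19.3 kg.
Tool frame: the origin (TCP) lies at the very end of the fingers, on their centre line; the grasp point (between the pads) lies 19 mm behind it; z points along the fingers, y is the line along which they close (so a half turn about z gives the same grasp; the last joint's range is limited). The gripper opens to 85 mm and grips with 20 to 120 N. Pads are 22 mm wide; open, the fingers measure 114 mm over their backs; the gripper's body (76 mm by 85 mm) begins 54 mm behind the grasp point. The pads swing forward as they close: fully open they stand 13 mm farther back than shut.
Start: joints at [1.043, 0.521, -0.036, 1.599, 0.021, 1.021, -0.113], TCP at [0.276, -0.561, 0.231] pointing down, gripper open.
Joint ranges: [-2.91, 2.91], [-0.3, 2.13], [-1.5, 1.42], [0.17, 2.43], [-1.26, 4.41], [0.16, 1.93], [-2.52, 2.52]. Speed limits (rad/s): [1.89, 1.89, 2.39, 2.39, 3.01, 3.01, 3.01].

## Interface

Orientations are given as [roll, pitch, yaw] about the fixed x, y, z axes, in that order (R = Rz(yaw) Ry(pitch) Rx(roll)).
In Python, from workcell import monitor, optics, job_done gives the robot as it stands.
- The arm moves only by the shell command python3 -m handwheel 'ROWS' [FORCE]. ROWS is JSON, a list of rows, each an object of numbers: "dx", "dy", "dz": the shift along the tool's x, y, z in cm; "wx", "wy", "wz": the turn, a rotation vector about the tool's x, y, z in rad; "claw": the opening in per cent of the stroke, from 0 (shut) to 100 (fully open). A call has 1 to 8 rows; each row shifts and turns the commanded pose from where the row before left it, along the tool's axes as they then stand; what a row does not reach is not made up. A row lasts 1/8 s, in which the tool goes at most 62.5 mm and 10.7 degrees, less where a joint would pass 70% of its speed; a pose out of reach is approached as far as the arm can. A call with a gripper value outside its range is refused whole. The fingers move at their own pace and stop on an object; FORCE is the grip in N (left out, the last holds). Time passes only in rows, so rows that do not move let the fingers close. It gives the time, the measured TCP pose, the force, the opening and the grip force at its end, in the units of the state.
- monitor.observe(): the state, without advancing time (a new reading comes with each control period).
- optics.grab_frame(name): name is "side" or "top" or "wrist"; returns a dict with "frame" (480x640x3 uint8, blue, green, red), "fovy" (degrees; the focal length in pixels is half the picture's height over the tangent of half this angle, whatever the lens; pixels are square), "cx", "cy" (the principal point, pixels), "R" (3x3) and "t" (3): a world point X has camera coordinates R X + t. Camera axes: x right, y down, z forward; pixel columns grow to the right and rows downward; lengths in m; the calibration is good to about 2 mm. A picture is of the moment at which its call begins. There is no depth.
- job_done(): hands the job in; it is judged then, once.
Trained networks look in the newest picture that a camera, given by its name, has taken for a name from the list of things; names that differ only in an ending like _2 or _b are one class to them, and where a whole thing is asked for, a point or a joint stands for the part that bears it (a point fixed in the world has none). Each returns a list of dicts, best first, with "p" (0 to 1); they miss things now and then, are a little off and sometimes report something else, mostly with a low value. They report only what shows in the picture. A call takes as long as a camera call. They do not tell look-alikes from the thing itself.
- optics.masks_of(name, camera): "region" (480x640 bool, what is visible of it) and "rect" ([left, top, width, height] in pixels, round what is visible of it).
The state is a dict: "clock": time; "qpos": joint angles; "qd": joint speeds; "joint_efforts": joint torques, N m; "position": TCP position; "tool_rot": TCP orientation; "force": force on the tool from outside, world axes, zero at the start; "moment": the same for the moment, N m; "grip_width": finger opening in m; "finger_force": force on a finger pad.
Only numpy, scipy, OpenCV 4.12 (cv2) and the standard library are available. Lean on these libraries where they do the work, as an engineer would, in place of code of your own. Each camera call takes 0.05 s, during which the arm holds its last target. There are 200 camera calls.

## Working session

There is one attempt and no reset: what is moved stays moved. The work goes in short steps, Python scripts to look and compute and a shell command to move; the robot and the scene stay as the last step left them, time stands still between calls to the robot, and variables do not carry over. Pictures are saved under pics/ and viewed, at most 10 in all, crops included, and the job is handed in when it is done.

```bash
ls; mkdir -p pics; cat > h.py <<'E'
import numpy as np, cv2
from workcell import monitor, optics, job_done
def K(c):
    f=240/np.tan(np.radians(c["fovy"])/2); return f
def proj(c,X):
    p=np.array(c["R"])@np.array(X)+np.array(c["t"]); f=K(c); return np.array([c["cx"]+f*p[0]/p[2],c["cy"]+f*p[1]/p[2]])
def ray(c,u,v):
    R=np.array(c["R"]);d=R.T@np.array([(u-c["cx"])/K(c),(v-c["cy"])/K(c),1]);return -R.T@np.array(c["t"]),d
def at_z(c,u,v,z):
    o,d=ray(c,u,v);return o+d*(z-o[2])/d[2]
E
python3 - <<'E'
from h import *
s=monitor.observe();print(s)
ims=[]
for n in("side","top"):
    c=optics.grab_frame(n);cv2.imwrite(f"pics/{n}0.png",c["frame"])
    print(n,c["fovy"],c["cx"],c["cy"],"cam at",-np.array(c["R"]).T@c["t"])
    for o in("rod","block","frame","foot_plug","multimeter","flux","spool","terminals","cutter"):
        print(o,[(round(m["p"],2),m["rect"]) for m in optics.masks_of(o,n)])
E
```

```text
pics
{'clock': 0.0, 'qpos': array([ 1.04279478,  0.52199908, -0.03632367,  1.60001094,  0.02122225,
        1.02109303, -0.11281031]), 'qd': array([ 9.97255495e-04,  6.29560099e-04, -9.64312215e-04, -8.66796306e-04,
        2.53543167e-05,  4.88357765e-04,  2.21651799e-03]), 'joint_efforts': array([-2.11582687e-04, -9.27092528e+01,  1.98002435e+00, -3.69928944e+01,
        1.78687682e-02,  8.18172324e-03, -8.36879212e-05]), 'position': array([ 0.27604547, -0.56035839,  0.23073403]), 'tool_rot': array([-3.14047240e+00,  1.01183165e-04,  4.57789786e-01]), 'force': array([-0.19161042, -0.19175433,  0.07370309]), 'moment': array([ 0.02946004,  0.00220317, -0.02783829]), 'finger_force': 0.0, 'grip_width': 0.0851078360110961}
side 55.1561178136778 316.07973913608646 235.93919929646592 cam at [0.09194954 0.84638754 0.56153627]
rod [(0.92, [291.4, 245.1, 8.2, 48.9]), (0.66, [260.2, 256.0, 6.9, 40.5])]
block []
frame [(0.7, [326.3, 209.2, 53.9, 54.1])]
foot_plug [(0.15, [287.0, 246.7, 15.2, 43.5])]
multimeter [(0.68, [332.5, 262.1, 51.3, 24.2]), (0.19, [326.9, 207.7, 48.6, 57.4])]
flux [(0.98, [302.9, 243.1, 16.0, 33.6]), (0.65, [326.1, 205.2, 50.7, 59.8])]
spool [(0.84, [225.3, 264.4, 22.5, 32.4]), (0.31, [290.3, 244.8, 15.1, 49.7])]
terminals [(0.72, [289.8, 377.5, 13.2, 23.4])]
cutter [(0.64, [394.5, 222.8, 15.9, 15.4])]
top 56.188553469746495 313.43461127918926 241.29667239712342 cam at [ 0.35033391 -0.04765425  1.14872894]
rod [(0.59, [237.9, 244.8, 14.6, 8.9]), (0.4, [258.9, 207.5, 5.8, 11.3])]
block [(0.61, [234.0, 236.9, 30.8, 31.3])]
frame [(0.86, [349.7, 228.3, 49.2, 59.5])]
foot_plug []
multimeter [(0.71, [306.5, 256.6, 36.2, 53.7])]
flux [(0.68, [308.8, 233.0, 13.5, 9.9])]
spool [(0.68, [252.5, 174.8, 21.8, 23.4])]
terminals [(0.67, [156.0, 291.4, 16.2, 11.7])]
cutter [(0.72, [428.1, 282.2, 41.2, 27.3])]
```

```bash
python3 - <<'E'
from h import *
a=cv2.imread("pics/side0.png");b=cv2.imread("pics/top0.png")
cv2.imwrite("pics/side_c.png",cv2.resize(a[190:410,200:440],None,fx=2.7,fy=2.7,interpolation=2))
cv2.imwrite("pics/top_c.png",cv2.resize(b[150:330,220:490],None,fx=2.9,fy=2.9,interpolation=2))
E
```

```text
(no output)
```

View pics/side_c.png

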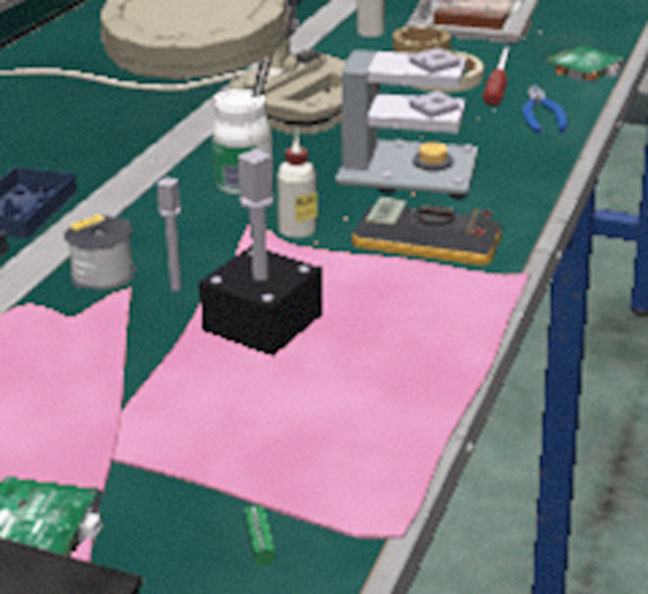

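View pics/top_c.png

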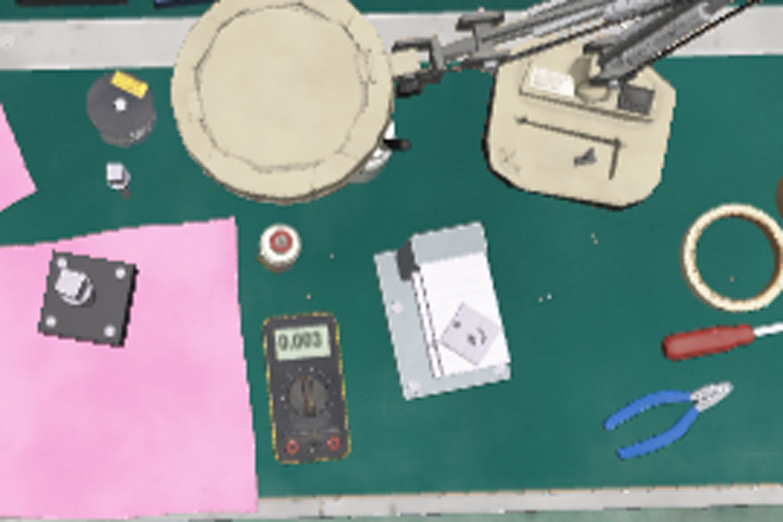

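The side view shows the large rod in the black block, head at about px (294,256). The smaller look-alike rod stands free on the bench at (262,262). In the top view the large rod's head is at (245,249) and the small one's at (260,211). The upper bush plate is at top px (383,265).

```bash
python3 - <<'E'
from h import *
from scipy.optimize import least_squares
t=optics.grab_frame("top");s=optics.grab_frame("side")
print("top rot",np.array(t["R"]).round(2).tolist())
def tri(a,b):
    A=[];y=[]
    for c,p in((t,a),(s,b)):
        o,d=ray(c,*p);d/=np.linalg.norm(d);P=np.eye(3)-np.outer(d,d);A.append(P);y.append(P@o)
    return np.linalg.lstsq(np.vstack(A),np.hstack(y),rcond=None)[0]
T=lambda x,y:(220+x/2.9,150+y/2.9)
S=lambda x,y:(200+x/2.7,190+y/2.7)
print("head top tri",tri(T(72,281),S(255,156)))
print("head z.157",at_z(t,*T(72,281),.1575), at_z(s,*S(255,156),.1575))
print("small head tri",tri(T(117,175),S(168,184)))
print("block corners z.052",[at_z(t,*T(*p),.054)[:2].round(4) for p in((55,252),(136,266),(123,346),(39,329))])
print("plate tri",tri(T(472,335),S(437,60)), at_z(t,*T(472,335),.13))
print("plate corners",[at_z(t,*T(*p),.13)[:2].round(4) for p in((458,303),(502,328),(485,366),(441,345))])
print("lamp",[at_z(t,*T(*p),.3)[:2].round(3) for p in((175,100),(390,100),(285,200))])
for n,p,z in(("flux",(280,240),.1),("spool",(120,105),.044),("meter",(306,388),.03),("cutter",(665,420),.01),("termL",(0,0),0)):print(n,at_z(t,*T(*p),z)[:2].round(3))
for p in ((190,35),):print("lampS", [at_z(s,*S(*p),z).round(3) for z in (.2,.3,.4)])
print("lamp tri",tri(T(283,95),S(190,30)))
E
```

```text
top rot [[-0.03, -1.0, 0.02], [-0.99, 0.02, -0.13], [0.13, -0.02, -0.99]]
head top tri [0.46978478 0.08188171 0.15742593]
head z.157 [0.46977063 0.08186985 0.1575    ] [0.46972147 0.08202222 0.1575    ]
small head tri [0.56373054 0.05246048 0.1032734 ]
block corners z.052 [array([0.5073, 0.1095]), array([0.4937, 0.0414]), array([0.4263, 0.0532]), array([0.4424, 0.1233])]
plate tri [ 0.42262084 -0.22755637  0.12858781] [ 0.42274484 -0.22724083  0.13      ]
plate corners [array([ 0.4482, -0.2174]), array([ 0.4277, -0.2511]), array([ 0.3982, -0.2363]), array([ 0.4155, -0.2025])]
lamp [array([ 0.572, -0.006]), array([ 0.569, -0.15 ]), array([ 0.503, -0.077])]
flux [ 0.506 -0.08 ]
spool [0.636 0.054]
meter [ 0.388 -0.1  ]
cutter [ 0.353 -0.414]
termL [0.748 0.166]
lampS [array([ 0.586, -0.039,  0.2  ]), array([0.449, 0.206, 0.3  ]), array([0.313, 0.451, 0.4  ])]
lamp tri [ 0.60647472 -0.08115819  0.18730077]
```

```bash
python3 -m handwheel '[{"dx":3.4,"dy":-2.9,"dz":-0.8},{"dx":3.4,"dy":-2.9,"dz":-0.8},{"dx":3.4,"dy":-2.9,"dz":-0.8},{"dx":3.4,"dy":-2.9,"dz":-0.8},{"dx":3.4,"dy":-2.9,"dz":-0.8},{"dx":3.4,"dy":-2.9,"dz":-0.8},{"dx":3.4,"dy":-2.9,"dz":-0.8},{"dx":3.4,"dy":-2.9,"dz":-0.8}]'
python3 - <<'E'
from h import *
s=monitor.observe();print(s["position"],s["tool_rot"],s["qpos"].round(2))
c=optics.grab_frame("wrist");cv2.imwrite("pics/w1.png",c["frame"]);print(c["fovy"],-np.array(c["R"]).T@c["t"],np.array(c["R"]).round(2).tolist())
print("plate px",proj(c,[.4227,-.2275,.13]))
np.savez("pics/w1.npz",**{k:c[k] for k in("R","t","fovy","cx","cy")})
E
```

```text
[ 0.27618498 -0.56065615  0.23128929] [-3.14155679e+00  2.36679770e-05  4.57701761e-01] [ 1.04  0.52 -0.04  1.6   0.02  1.02 -0.11]
64.41944725847853 [ 0.34520224 -0.52636708  0.37323022] [[0.44, -0.9, 0.0], [-0.86, -0.42, 0.3], [-0.27, -0.13, -0.95]]
plate px [-197.62239256 -354.01126212]schema error: expected keys dx, dy, dz, wx, wy, wz, claw
```

View pics/w1.png

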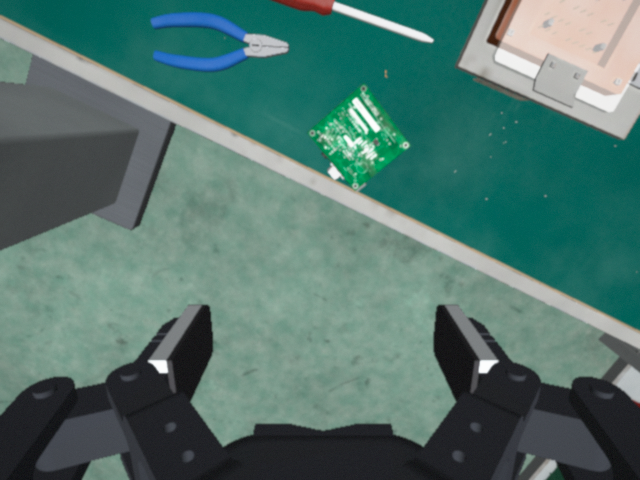

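The picture was taken before the arm moved, because the call was refused: every row needs all the keys. It shows only the cutter and bench edge.

```bash
python3 -m handwheel '[{"dx":3.4,"dy":-2.9,"dz":-0.8,"wx":0,"wy":0,"wz":0,"claw":100},{"dx":3.4,"dy":-2.9,"dz":-0.8,"wx":0,"wy":0,"wz":0,"claw":100},{"dx":3.4,"dy":-2.9,"dz":-0.8,"wx":0,"wy":0,"wz":0,"claw":100},{"dx":3.4,"dy":-2.9,"dz":-0.8,"wx":0,"wy":0,"wz":0,"claw":100},{"dx":3.4,"dy":-2.9,"dz":-0.8,"wx":0,"wy":0,"wz":0,"claw":100},{"dx":3.4,"dy":-2.9,"dz":-0.8,"wx":0,"wy":0,"wz":0,"claw":100},{"dx":3.4,"dy":-2.9,"dz":-0.8,"wx":0,"wy":0,"wz":0,"claw":100},{"dx":3.4,"dy":-2.9,"dz":-0.8,"wx":0,"wy":0,"wz":0,"claw":100}]' 40
python3 - <<'E'
from h import *
s=monitor.observe();print(s["clock"],s["position"],s["tool_rot"],s["qpos"].round(2))
c=optics.grab_frame("wrist");cv2.imwrite("pics/w2.png",c["frame"]);print(c["fovy"],-np.array(c["R"]).T@c["t"],np.array(c["R"]).round(2).tolist())
p=proj(c,[.4227,-.2275,.13]);print("plate px",p)
np.savez("pics/w2.npz",**{k:c[k] for k in("R","t","fovy","cx","cy")})
x,y=p.astype(int);x0=max(0,min(x-100,440));y0=max(0,min(y-75,330));print(x0,y0)
cv2.imwrite("pics/w2c.png",cv2.resize(c["frame"][y0:y0+150,x0:x0+200],None,fx=4,fy=4,interpolation=2))
E
```

```text
clock: 2.15
position: [0.4181, -0.231, 0.2958]
tool_rot: [3.141, -0.0, 0.458]
force: [0.5, -0.4, 0.5]
grip_width: 0.0854
finger_force: 0.0
2.15 [ 0.41810992 -0.23095487  0.29576467] [ 3.14118330e+00 -2.26642437e-04  4.57747174e-01] [ 0.53  0.22 -0.18  1.89  0.05  1.04 -0.78]
64.41944725847853 [ 0.48704824 -0.19664932  0.43772423] [[0.44, -0.9, 0.0], [-0.86, -0.42, 0.3], [-0.27, -0.13, -0.95]]
plate px [321.33637817 206.7239402 ]
221 131
```

View pics/w2c.png

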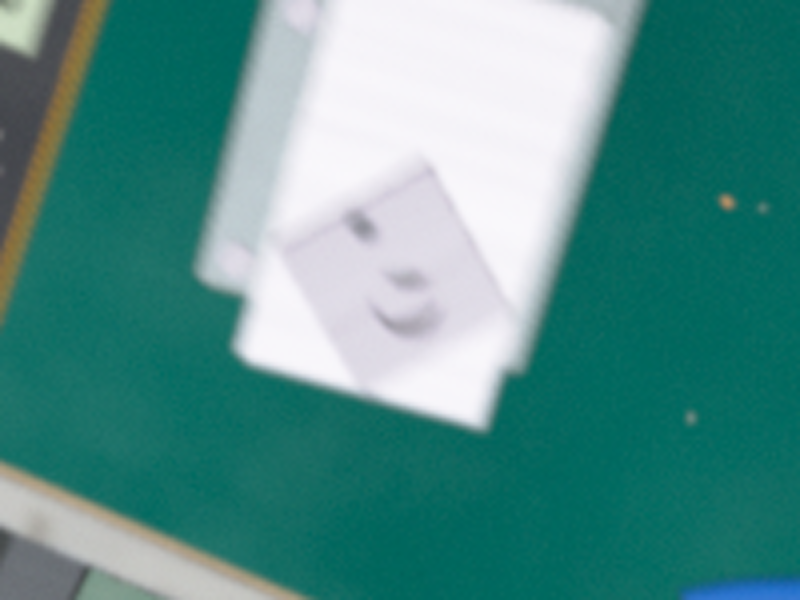

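The wrist view shows the upper plate as a rotated square, centred near crop (397,278), i.e. px (320,200). The bore is near crop (405,303), i.e. px (322,207), and the dot at (360,225) is only a mark. Next I convert these to world coordinates.

```bash
python3 - <<'E'
from h import *
c=dict(np.load("pics/w2.npz"))
W=lambda x,y:at_z(c,221+x/4,131+y/4,.13)[:2]
cor=np.array([W(*p) for p in((428,165),(515,315),(362,388),(283,245))]);print(cor.round(4),np.linalg.norm(np.diff(cor,axis=0),axis=1),cor.mean(0))
b=W(405,303);print("bore",b,(b-cor.mean(0))*1e3,np.linalg.norm(b-cor.mean(0)))
for p in((405,270),(405,336),(370,300),(440,308)):print(W(*p))
# next: above rod
s=monitor.observe();y=s["tool_rot"][2];d=np.array([.445,.070,.30])-s["position"]
print("to rod tool dx,dy,dz cm",100*np.array([d[0]*np.cos(y)+d[1]*np.sin(y),d[0]*np.sin(y)-d[1]*np.cos(y),-d[2]]))
E
```

```text
[[ 0.4505 -0.2198]
 [ 0.4308 -0.2498]
 [ 0.4026 -0.2282]
 [ 0.4229 -0.2005]] [0.03588703 0.0355193  0.03431541] [ 0.42670761 -0.22454427]
bore [ 0.42301398 -0.22818732] [-3.69362954 -3.64305108] 0.0051879398966029715
[ 0.42923565 -0.22512341]
[ 0.41670907 -0.23129222]
[ 0.42038836 -0.22142176]
[ 0.42526403 -0.23515133]
to rod tool dx,dy,dz cm [ 15.3824517  -25.38861936  -0.32257026]
```

```bash
python3 -m handwheel '[{"dx":1.9,"dy":-3.2,"dz":0,"wx":0,"wy":0,"wz":0,"claw":100},{"dx":1.9,"dy":-3.2,"dz":0,"wx":0,"wy":0,"wz":0,"claw":100},{"dx":1.9,"dy":-3.2,"dz":0,"wx":0,"wy":0,"wz":0,"claw":100},{"dx":1.9,"dy":-3.2,"dz":0,"wx":0,"wy":0,"wz":0,"claw":100},{"dx":1.9,"dy":-3.2,"dz":0,"wx":0,"wy":0,"wz":0,"claw":100},{"dx":1.9,"dy":-3.2,"dz":0,"wx":0,"wy":0,"wz":0,"claw":100},{"dx":1.9,"dy":-3.2,"dz":0,"wx":0,"wy":0,"wz":0,"claw":100},{"dx":1.9,"dy":-3.2,"dz":0,"wx":0,"wy":0,"wz":0,"claw":100}]' 40
python3 - <<'E'
from h import *
s=monitor.observe();print(s["clock"],s["position"],s["tool_rot"])
c=optics.grab_frame("wrist");cv2.imwrite("pics/w3.png",c["frame"])
np.savez("pics/w3.npz",**{k:c[k] for k in("R","t","fovy","cx","cy")})
p=proj(c,[.4698,.0819,.1575]);print("head px",p)
x,y=p.astype(int);x0=max(0,min(x-80,480));y0=max(0,min(y-60,360));print(x0,y0)
cv2.imwrite("pics/w3c.png",cv2.resize(c["frame"][y0:y0+120,x0:x0+160],None,fx=5,fy=5,interpolation=2))
E
```

```text
clock: 3.2
position: [0.4409, 0.0656, 0.2955]
tool_rot: [3.141, -0.0, 0.458]
force: [0.3, -0.6, 0.1]
grip_width: 0.0857
finger_force: 0.0
3.2 [0.44092441 0.06561034 0.29549708] [ 3.14134140e+00 -4.37335657e-04  4.57593682e-01]
head px [320.22705318 178.84624649]
240 118
```

View pics/w3c.png

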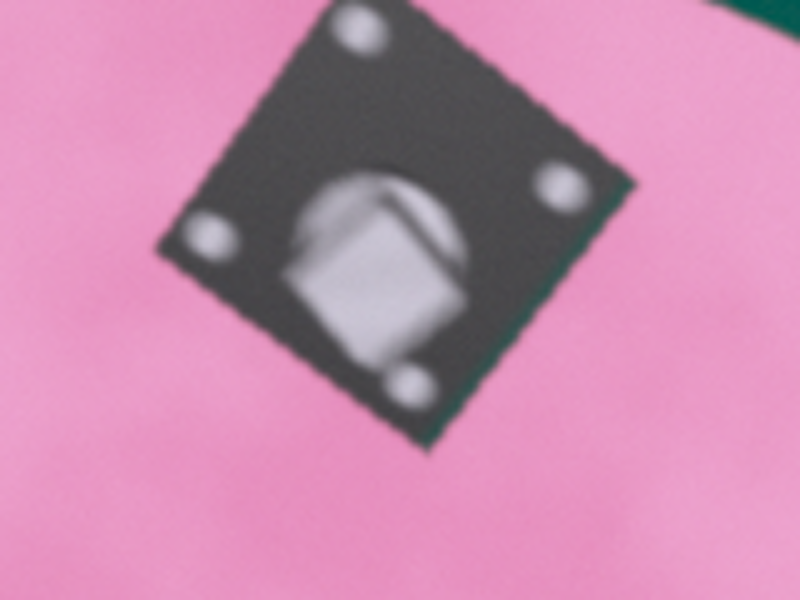

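The close crop confirms the choice: the square head over the round collar, in the black block. The head-top corners are near crop (380,205), (465,298), (370,368) and (287,278), centre px (315,175).

```bash
python3 - <<'E'
from h import *
c=dict(np.load("pics/w3.npz"))
W=lambda x,y,z=.1575:at_z(c,240+x/5,118+y/5,z)[:2]
q=np.array([W(*p) for p in((380,205),(465,298),(370,368),(287,278))])
e=np.diff(np.vstack([q,q[:1]]),axis=0);print(q.mean(0),np.linalg.norm(e,axis=1),np.degrees(np.arctan2(e[:,1],e[:,0])))
bl=np.array([W(x,y,.053) for x,y in((160,250),(428,452),(636,183),(368,-18))]);print("block",bl,bl.mean(0),np.degrees(np.arctan2(*(bl[2]-bl[1])[::-1])))
E
```

```text
[0.47030999 0.08633296] [0.01832563 0.01746814 0.01798456 0.01726951] [-111.09160498  152.77688805   68.37928851  -26.1542487 ]
block [[0.44327055 0.12329517]
 [0.42983521 0.05672663]
 [0.49703422 0.04400229]
 [0.50772045 0.10820268]] [0.46946511 0.08305669] -10.72219114332046
```

```bash
python3 -m handwheel '[{"dx":0,"dy":0,"dz":0,"wx":0,"wy":0,"wz":-0.175,"claw":100},{"dx":0,"dy":0,"dz":0,"wx":0,"wy":0,"wz":-0.175,"claw":100},{"dx":0,"dy":0,"dz":0,"wx":0,"wy":0,"wz":-0.175,"claw":100},{"dx":0,"dy":0,"dz":0,"wx":0,"wy":0,"wz":-0.175,"claw":100},{"dx":0.7,"dy":0.5,"dz":2.3,"wx":0,"wy":0,"wz":0,"claw":100},{"dx":0.7,"dy":0.5,"dz":2.3,"wx":0,"wy":0,"wz":0,"claw":100},{"dx":0.7,"dy":0.5,"dz":2.3,"wx":0,"wy":0,"wz":0,"claw":70},{"dx":0.7,"dy":0.5,"dz":2.3,"wx":0,"wy":0,"wz":0,"claw":70}]' 40
python3 - <<'E'
from h import *
s=monitor.observe();print(s["clock"],s["position"],s["tool_rot"],s["qpos"].round(2))
c=optics.grab_frame("wrist");cv2.imwrite("pics/w4.png",c["frame"])
np.savez("pics/w4.npz",**{k:c[k] for k in("R","t","fovy","cx","cy")})
print("head px",proj(c,[.470,.084,.1575]), "tcp px",proj(c,s["position"]))
E
```

```text
clock: 4.25
position: [0.4708, 0.082, 0.2026]
tool_rot: [3.141, -0.0, 1.158]
force: [-0.5, -0.0, -0.4]
grip_width: 0.0595
finger_force: 0.0
4.25 [0.47076673 0.0819823  0.20262435] [ 3.14137263e+00 -1.15257777e-04  1.15754513e+00] [ 0.09  0.36 -0.48  1.99  0.22  0.84 -0.93]
head px [319.55414356 266.02429418] tcp px [322.36466936 310.18585306]
```

View pics/w4.png

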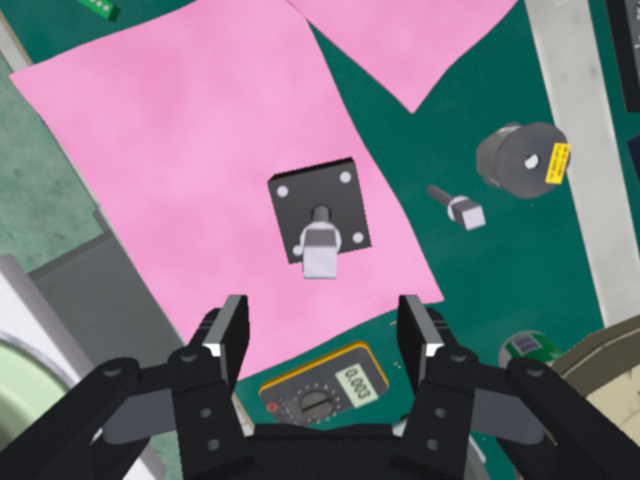

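The wrist view shows the head square to the fingers, at about px (320,262) between them, roughly 2 mm ahead in tool x. Next I go down and close.

```bash
python3 -m handwheel '[{"dx":0.1,"dy":0,"dz":2.5,"wx":0,"wy":0,"wz":0,"claw":60},{"dx":0.1,"dy":0,"dz":2.5,"wx":0,"wy":0,"wz":0,"claw":60},{"dx":0,"dy":0,"dz":1.5,"wx":0,"wy":0,"wz":0,"claw":60},{"dx":0,"dy":0,"dz":0.95,"wx":0,"wy":0,"wz":0,"claw":50},{"dx":0,"dy":0,"dz":0,"wx":0,"wy":0,"wz":0,"claw":0},{"dx":0,"dy":0,"dz":0,"wx":0,"wy":0,"wz":0,"claw":0},{"dx":0,"dy":0,"dz":0,"wx":0,"wy":0,"wz":0,"claw":0},{"dx":0,"dy":0,"dz":0,"wx":0,"wy":0,"wz":0,"claw":0}]' 60
python3 -m handwheel '[{"dx":0,"dy":0,"dz":0,"wx":0,"wy":0,"wz":0,"claw":0},{"dx":0,"dy":0,"dz":0,"wx":0,"wy":0,"wz":0,"claw":0}]' 60
```

```text
clock: 5.3
position: [0.4715, 0.084, 0.1293]
tool_rot: [3.141, -0.0, 1.158]
force: [-1.2, 0.2, 6.9]
grip_width: 0.0171
finger_force: 59.7
clock: 5.55
position: [0.4715, 0.084, 0.1293]
tool_rot: [3.141, -0.0, 1.158]
force: [-1.6, 0.8, 6.5]
grip_width: 0.0172
finger_force: 59.7
```

```bash
python3 -m handwheel '[{"dx":0,"dy":0,"dz":-1,"wx":0,"wy":0,"wz":0,"claw":0},{"dx":0,"dy":0,"dz":-2,"wx":0,"wy":0,"wz":0,"claw":0},{"dx":0,"dy":0,"dz":-2,"wx":0,"wy":0,"wz":0,"claw":0},{"dx":0,"dy":0,"dz":-2,"wx":0,"wy":0,"wz":0,"claw":0},{"dx":0,"dy":0,"dz":-2.5,"wx":0,"wy":0,"wz":0,"claw":0},{"dx":0,"dy":0,"dz":-2.5,"wx":0,"wy":0,"wz":0,"claw":0},{"dx":0,"dy":0,"dz":-2.5,"wx":0,"wy":0,"wz":0,"claw":0},{"dx":0,"dy":0,"dz":0,"wx":0,"wy":0,"wz":0,"claw":0}]' 60
python3 - <<'E'
from h import *
s=monitor.observe();p=s["position"];print(s["force"],s["moment"],p)
c=optics.grab_frame("wrist");cv2.imwrite("pics/w5.png",c["frame"]);R=optics.masks_of("rod","wrist");print([(m["p"],m["rect"]) for m in R])
print("pred tip",proj(c,[p[0],p[1],p[2]-.1165]),"tcp",proj(c,p))
for n in("top","side"):
    k=optics.grab_frame(n);cv2.imwrite(f"pics/{n}5.png",k["frame"]);print(n,"pred head top",proj(k,[p[0],p[1],p[2]+.03]),"tip",proj(k,[p[0],p[1],p[2]-.1165]),[(m["p"],m["rect"]) for m in optics.masks_of("rod",n)])
a=cv2.imread("pics/side5.png");x,y=proj(k,[p[0],p[1],p[2]-.06]).astype(int)
a=cv2.resize(a[y-50:y+50,x-30:x+30],None,fx=5,fy=5,interpolation=2)
cv2.imwrite("pics/v5.png",np.hstack([a,cv2.resize(c["frame"][180:380,220:420],(500,500),interpolation=2)]));print("side crop origin",x-30,y-50)
np.savez("pics/s5.npz",**{q:k[q] for q in("R","t","fovy","cx","cy")})
np.savez("pics/w5.npz",**{q:c[q] for q in("R","t","fovy","cx","cy")})
E
```

```text
clock: 6.55
position: [0.4719, 0.0841, 0.2756]
tool_rot: [3.139, -0.002, 1.158]
force: [-0.2, 0.3, -2.4]
grip_width: 0.0171
finger_force: 58.8
[-0.18791262  0.33799624 -2.38513167] [-0.02624549 -0.01888164 -0.0104295 ] [0.47188625 0.08407152 0.27562944]
[(0.78, [295.0, 221.0, 53.4, 148.5]), (0.72, [409.8, 177.0, 39.6, 31.6])]
pred tip [322.06279207 230.4344041 ] tcp [322.36730465 310.21167677]
top pred head top [233.29625998 236.6704141 ] tip [243.72454589 245.88450428] [(0.47, [257.9, 209.1, 6.8, 9.9])]
side pred head top [289.58642792 178.2926164 ] tip [293.0268676  247.31161854] [(0.66, [284.1, 179.2, 13.0, 70.6]), (0.64, [260.3, 256.3, 5.9, 36.7])]
side crop origin 261 171
```

View pics/v5.png

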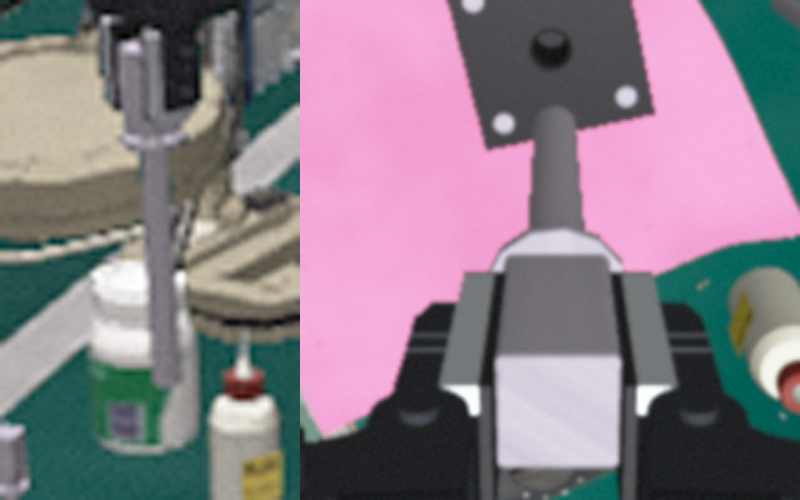

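The wrist view shows the head held squarely, with the shaft tip at about px (322,226), within 2 px of where the TCP predicts. Next I carry it to just short of the bore.

```bash
python3 -m handwheel '[{"dx":-3.9,"dy":1.0,"dz":0,"wx":0,"wy":0,"wz":0,"claw":0},{"dx":-3.9,"dy":1.0,"dz":0,"wx":0,"wy":0,"wz":0,"claw":0},{"dx":-3.9,"dy":1.0,"dz":0,"wx":0,"wy":0,"wz":0,"claw":0},{"dx":-3.9,"dy":1.0,"dz":0,"wx":0,"wy":0,"wz":0,"claw":0},{"dx":-3.9,"dy":1.0,"dz":0.1,"wx":0,"wy":0,"wz":0,"claw":0},{"dx":-3.9,"dy":1.0,"dz":0.2,"wx":0,"wy":0,"wz":0,"claw":0},{"dx":-3.9,"dy":1.0,"dz":0.3,"wx":0,"wy":0,"wz":0,"claw":0},{"dx":-3.9,"dy":1.0,"dz":0.3,"wx":0,"wy":0,"wz":0,"claw":0}]' 60
python3 -m handwheel '[{"dx":0,"dy":0,"dz":0,"wx":0,"wy":0,"wz":0,"claw":0}]' 60
python3 - <<'E'
from h import *
s=monitor.observe();p=s["position"];print(s["force"],s["moment"],p)
c=optics.grab_frame("wrist");cv2.imwrite("pics/w6.png",c["frame"])
print("pred tip",proj(c,[p[0],p[1],p[2]-.1165]),"bore",proj(c,[.423,-.2282,.13]))
cv2.imwrite("pics/w6c.png",cv2.resize(c["frame"][150:270,240:400],None,fx=5,fy=5,interpolation=2))
np.savez("pics/w6.npz",**{q:c[q] for q in("R","t","fovy","cx","cy")})
E
```

```text
clock: 7.85
position: [0.4188, -0.2351, 0.2643]
tool_rot: [-3.141, -0.0, 1.158]
force: [0.5, 0.9, -1.8]
grip_width: 0.017
finger_force: 58.7
clock: 7.98
position: [0.4182, -0.2364, 0.2639]
tool_rot: [-3.14, 0.0, 1.154]
force: [-0.1, 1.5, -2.2]
grip_width: 0.0169
finger_force: 58.7
[-0.08158912  1.48076103 -2.20952626] [ 0.04893132  0.00854053 -0.045943  ] [ 0.41817751 -0.2363647   0.26390721]
pred tip [322.73362814 230.03380703] bore [324.25097291 211.20911459]
```

View pics/w6c.png

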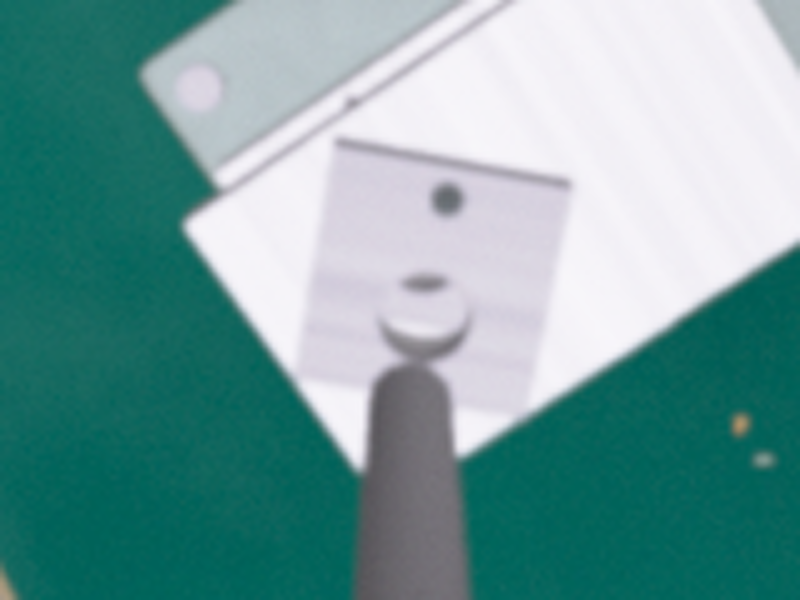

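The bore shows clearly at crop (425,316), i.e. px (325.0,213.2). The top edge of the rod's tip is at crop (411,360), i.e. px (322.2,222.0).

```bash
python3 - <<'E'
from h import *
c=dict(np.load("pics/w6.npz"));p=np.array([.41818,-.23636,.26391]);y=1.156
ex=np.array([np.cos(y),np.sin(y),0]);ey=np.array([np.sin(y),-np.cos(y),0]);tip=p-[0,0,.1165]
print("pred edge",proj(c,tip+ex*.0048),proj(c,tip+ex*.006+[0,0,.0015]))
f=lambda v:np.array([ (proj(c,tip+ex*(.0048+v[0])+ey*v[1])-[322.2,222.0])]).ravel()
from scipy.optimize import fsolve
v=fsolve(f,[0,0]);print("tip offset tool xy mm",v*1e3)
W=lambda x,yy,z=.13:at_z(c,240+x/5,150+yy/5,z)
b=W(425,316);d=b-tip;print("bore",b,"rim", [W(*q)[:2].round(4) for q in((378,316),(472,316),(425,272),(425,362))])
q=np.array([W(*k) for k in((335,142),(570,183),(525,415),(298,375))]);m=q.mean(0);print("plate",m,np.linalg.norm(np.diff(q,axis=0),axis=1),"off",(b-m)*1e3)
u=(b-m)/np.linalg.norm(b-m);b2=m+u*.0055;print("b2",b2)
print("move tool x,y mm",d@ex*1e3,d@ey*1e3,"corrected",(d@ex-v[0])*1e3,(d@ey-v[1])*1e3)
E
```

```text
pred edge [322.72068469 223.49328693] [322.71421837 222.41821275]
tip offset tool xy mm [ 1.09028632 -0.36393838]
bore [ 0.42289505 -0.22982026  0.13      ] rim [array([ 0.4165, -0.227 ]), array([ 0.4293, -0.2327]), array([ 0.4256, -0.2237]), array([ 0.42  , -0.2363])]
plate [ 0.42599337 -0.2253543   0.13      ] [0.03472158 0.03589275 0.03483789] off [-3.09831606e+00 -4.46596647e+00  5.55111512e-14]
b2 [ 0.42285827 -0.22987328  0.13      ]
move tool x,y mm 7.885338281602523 1.6796696789976666 corrected 6.7950519654617185 2.043608062275358
```

```bash
python3 -m handwheel '[{"dx":0.36,"dy":0.1,"dz":0,"wx":0,"wy":0,"wz":0,"claw":0},{"dx":0.36,"dy":0.09,"dz":0,"wx":0,"wy":0,"wz":0,"claw":0},{"dx":0,"dy":0,"dz":0.4,"wx":0,"wy":0,"wz":0,"claw":0},{"dx":0,"dy":0,"dz":0.4,"wx":0,"wy":0,"wz":0,"claw":0},{"dx":0,"dy":0,"dz":0,"wx":0,"wy":0,"wz":0,"claw":0},{"dx":0,"dy":0,"dz":0,"wx":0,"wy":0,"wz":0,"claw":0},{"dx":0,"dy":0,"dz":0,"wx":0,"wy":0,"wz":0,"claw":0}]' 60
python3 - <<'E'
from h import *
s=monitor.observe();p=s["position"];print(s["force"],s["moment"],p,s["tool_rot"])
c=optics.grab_frame("wrist");cv2.imwrite("pics/w7.png",c["frame"])
print("pred tip",proj(c,[p[0],p[1],p[2]-.1168]),"bore",proj(c,[.4229,-.2298,.13]))
cv2.imwrite("pics/w7c.png",cv2.resize(c["frame"][180:255,270:370],None,fx=8,fy=8,interpolation=2))
np.savez("pics/w7.npz",**{q:c[q] for q in("R","t","fovy","cx","cy")})
E
```

```text
clock: 8.9
position: [0.4239, -0.2282, 0.2569]
tool_rot: [3.141, 0.0, 1.158]
force: [-0.6, -0.3, -2.1]
grip_width: 0.0172
finger_force: 58.7
[-0.56973114 -0.3108613  -2.05914497] [-0.04997989 -0.01823512 -0.00207012] [ 0.42394055 -0.22816953  0.25689284] [3.14141924e+00 8.66602856e-06 1.15764554e+00]
pred tip [322.46321797 230.04442354] bore [322.06376192 228.61567463]
```

View pics/w7c.png

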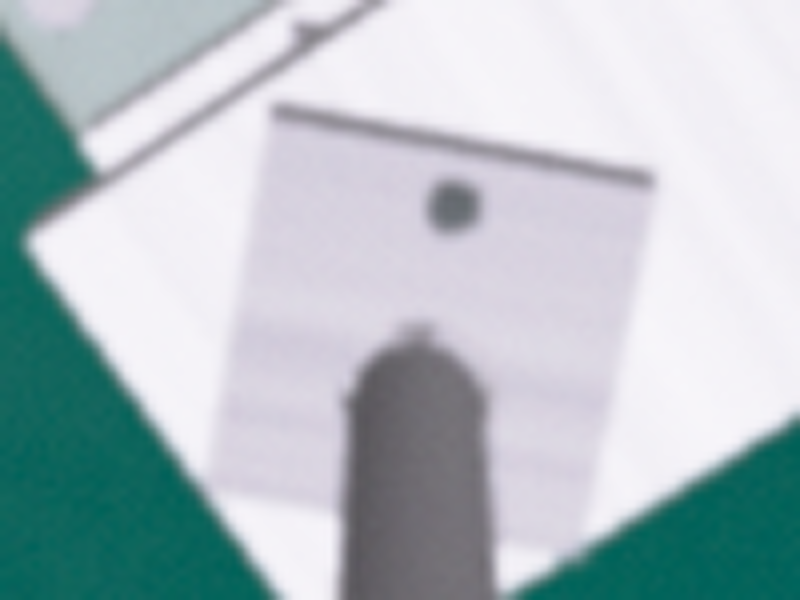

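```bash
python3 - <<'E'
from h import *
from scipy.optimize import fsolve
c=dict(np.load("pics/w7.npz"));p=np.array([.42394,-.22817,.25689]);y=1.1576
ex=np.array([np.cos(y),np.sin(y),0]);ey=np.array([np.sin(y),-np.cos(y),0]);tip=p-[0,0,.1168]
W=lambda x,yy,z=.13:at_z(c,270+x/8,180+yy/8,z)
q=np.array([W(*k) for k in((275,105),(655,180),(575,550),(210,485))]);m=q.mean(0);print("plate",m,np.linalg.norm(np.diff(q,axis=0),axis=1))
e1=W(415,322);print("bore by plate",m[:2]+[-.0031,-.00447],"by far edge",(e1-ex*.0068)[:2])
o=np.array([270+416/8,180+345/8])
v=fsolve(lambda v:proj(c,tip+ex*(.0048+v[0])+ey*v[1])-o,[0,0]);t=tip+ex*v[0]+ey*v[1]
print("tip off mm",v*1e3,"tip",t[:2])
for b in(m[:2]+[-.0031,-.00447],(e1-ex*.0068)[:2]):
    d=np.r_[b,0]-t;print("move tool mm",d@ex*1e3,d@ey*1e3)
E
```

```text
plate [ 0.42603515 -0.22543254  0.13      ] [0.03477391 0.03590425 0.03457694]
bore by plate [ 0.42293515 -0.22990254] by far edge [ 0.42260107 -0.23014212]
tip off mm [ 0.28596763 -0.32648876] tip [ 0.42375581 -0.227777  ]
move tool mm -2.2761822234661304 0.10188627120598626
move tool mm -2.6297549918827245 -0.10787975109340014
```

The view shows the tip right over the bore, with its far rim just visible at crop (415,325). The tip should go back about 2.3 mm in tool x, then down while I watch the force.

```bash
python3 -m handwheel '[{"dx":-0.12,"dy":0,"dz":0,"wx":0,"wy":0,"wz":0,"claw":0},{"dx":-0.11,"dy":0,"dz":0.3,"wx":0,"wy":0,"wz":0,"claw":0},{"dx":0,"dy":0,"dz":0.3,"wx":0,"wy":0,"wz":0,"claw":0},{"dx":0,"dy":0,"dz":0,"wx":0,"wy":0,"wz":0,"claw":0},{"dx":0,"dy":0,"dz":0,"wx":0,"wy":0,"wz":0,"claw":0}]'
python3 -m handwheel '[{"dx":0,"dy":0,"dz":0.15,"wx":0,"wy":0,"wz":0,"claw":0},{"dx":0,"dy":0,"dz":0.15,"wx":0,"wy":0,"wz":0,"claw":0},{"dx":0,"dy":0,"dz":0,"wx":0,"wy":0,"wz":0,"claw":0}]'
python3 -m handwheel '[{"dx":0,"dy":0,"dz":0.1,"wx":0,"wy":0,"wz":0,"claw":0},{"dx":0,"dy":0,"dz":0,"wx":0,"wy":0,"wz":0,"claw":0}]'
```

```text
clock: 9.57
position: [0.423, -0.2302, 0.2508]
tool_rot: [-3.142, -0.0, 1.158]
force: [0.5, 0.2, -1.5]
grip_width: 0.0172
finger_force: 58.7
clock: 9.95
position: [0.423, -0.2302, 0.2477]
tool_rot: [-3.141, -0.0, 1.158]
force: [-0.7, 0.7, -2.1]
grip_width: 0.0171
finger_force: 58.7
clock: 10.2
position: [0.423, -0.2302, 0.2467]
tool_rot: [-3.142, -0.0, 1.158]
force: [-0.4, 0.0, -1.1]
grip_width: 0.017
finger_force: 58.7
```

```bash
python3 -m handwheel '[{"dx":0,"dy":0,"dz":0.1,"wx":0,"wy":0,"wz":0,"claw":0},{"dx":0,"dy":0,"dz":0,"wx":0,"wy":0,"wz":0,"claw":0}]'
python3 -m handwheel '[{"dx":0,"dy":0,"dz":0.1,"wx":0,"wy":0,"wz":0,"claw":0},{"dx":0,"dy":0,"dz":0,"wx":0,"wy":0,"wz":0,"claw":0}]'
```

```text
clock: 10.45
position: [0.4229, -0.2302, 0.2457]
tool_rot: [-3.141, -0.0, 1.158]
force: [0.3, -0.7, -1.4]
grip_width: 0.0173
finger_force: 58.7
clock: 10.7
position: [0.423, -0.2302, 0.2447]
tool_rot: [-3.141, -0.0, 1.158]
force: [-0.6, -0.3, -1.6]
grip_width: 0.0171
finger_force: 58.7
```

```bash
python3 -m handwheel '[{"dx":0,"dy":0,"dz":0.1,"wx":0,"wy":0,"wz":0,"claw":0},{"dx":0,"dy":0,"dz":0,"wx":0,"wy":0,"wz":0,"claw":0}]'
```

```text
clock: 10.95
position: [0.423, -0.2302, 0.2437]
tool_rot: [-3.141, -0.0, 1.158]
force: [-0.6, -1.0, -2.0]
grip_width: 0.0164
finger_force: 58.7
```

No contact with the tip 3 mm below the plate's top, so it is in the bore. I continue gently.

```bash
python3 -m handwheel '[{"dx":0,"dy":0,"dz":0.15,"wx":0,"wy":0,"wz":0,"claw":0},{"dx":0,"dy":0,"dz":0.15,"wx":0,"wy":0,"wz":0,"claw":0},{"dx":0,"dy":0,"dz":0,"wx":0,"wy":0,"wz":0,"claw":0}]'

```

```text
clock: 11.32
position: [0.4229, -0.2302, 0.2407]
tool_rot: [-3.141, -0.0, 1.158]
force: [-0.4, 0.1, -1.5]
grip_width: 0.0173
finger_force: 58.7
```

```bash
python3 -m handwheel '[{"dx":0,"dy":0,"dz":0.25,"wx":0,"wy":0,"wz":0,"claw":0},{"dx":0,"dy":0,"dz":0.25,"wx":0,"wy":0,"wz":0,"claw":0},{"dx":0,"dy":0,"dz":0.25,"wx":0,"wy":0,"wz":0,"claw":0},{"dx":0,"dy":0,"dz":0.25,"wx":0,"wy":0,"wz":0,"claw":0},{"dx":0,"dy":0,"dz":0,"wx":0,"wy":0,"wz":0,"claw":0}]'

```

```text
clock: 11.95
position: [0.4229, -0.2302, 0.2306]
tool_rot: [-3.141, -0.0, 1.158]
force: [0.7, 0.8, -1.0]
grip_width: 0.0171
finger_force: 58.7
```

```bash
python3 -m handwheel '[{"dx":0,"dy":0,"dz":0.3,"wx":0,"wy":0,"wz":0,"claw":0},{"dx":0,"dy":0,"dz":0.3,"wx":0,"wy":0,"wz":0,"claw":0},{"dx":0,"dy":0,"dz":0.3,"wx":0,"wy":0,"wz":0,"claw":0},{"dx":0,"dy":0,"dz":0.3,"wx":0,"wy":0,"wz":0,"claw":0},{"dx":0,"dy":0,"dz":0.3,"wx":0,"wy":0,"wz":0,"claw":0},{"dx":0,"dy":0,"dz":0.3,"wx":0,"wy":0,"wz":0,"claw":0},{"dx":0,"dy":0,"dz":0.3,"wx":0,"wy":0,"wz":0,"claw":0},{"dx":0,"dy":0,"dz":0,"wx":0,"wy":0,"wz":0,"claw":0}]'

```

```text
clock: 12.95
position: [0.4229, -0.2302, 0.2096]
tool_rot: [-3.141, -0.0, 1.158]
force: [0.3, -1.1, -1.5]
grip_width: 0.0171
finger_force: 58.7
```

```bash
python3 -m handwheel '[{"dx":0,"dy":0,"dz":0.2,"wx":0,"wy":0,"wz":0,"claw":0},{"dx":0,"dy":0,"dz":0.2,"wx":0,"wy":0,"wz":0,"claw":0},{"dx":0,"dy":0,"dz":0.2,"wx":0,"wy":0,"wz":0,"claw":0},{"dx":0,"dy":0,"dz":0,"wx":0,"wy":0,"wz":0,"claw":0}]'

```

```text
clock: 13.45
position: [0.4229, -0.2302, 0.2036]
tool_rot: [-3.141, -0.0, 1.158]
force: [-0.3, -0.1, -1.5]
grip_width: 0.0173
finger_force: 58.7
```

Tip at about 0.087. The lower plate's mouth is next, so small steps.

```bash
python3 -m handwheel '[{"dx":0,"dy":0,"dz":0.1,"wx":0,"wy":0,"wz":0,"claw":0},{"dx":0,"dy":0,"dz":0.1,"wx":0,"wy":0,"wz":0,"claw":0},{"dx":0,"dy":0,"dz":0,"wx":0,"wy":0,"wz":0,"claw":0}]'

```

```text
clock: 13.82
position: [0.4229, -0.2302, 0.2017]
tool_rot: [-3.141, -0.0, 1.158]
force: [0.0, -0.3, -1.7]
grip_width: 0.017
finger_force: 58.7
```

```bash
python3 -m handwheel '[{"dx":0,"dy":0,"dz":0.1,"wx":0,"wy":0,"wz":0,"claw":0},{"dx":0,"dy":0,"dz":0,"wx":0,"wy":0,"wz":0,"claw":0}]'

```

```text
clock: 14.08
position: [0.423, -0.2302, 0.2007]
tool_rot: [-3.141, 0.0, 1.158]
force: [-0.0, -0.2, -1.4]
grip_width: 0.0172
finger_force: 58.7
```

```bash
python3 -m handwheel '[{"dx":0,"dy":0,"dz":0.1,"wx":0,"wy":0,"wz":0,"claw":0},{"dx":0,"dy":0,"dz":0,"wx":0,"wy":0,"wz":0,"claw":0}]'

```

```text
clock: 14.32
position: [0.423, -0.2302, 0.1997]
tool_rot: [-3.142, -0.0, 1.158]
force: [-0.6, 0.9, -0.8]
grip_width: 0.0171
finger_force: 58.7
```

```bash
python3 -m handwheel '[{"dx":0,"dy":0,"dz":0.1,"wx":0,"wy":0,"wz":0,"claw":0},{"dx":0,"dy":0,"dz":0,"wx":0,"wy":0,"wz":0,"claw":0}]'

```

```text
clock: 14.58
position: [0.423, -0.2302, 0.1987]
tool_rot: [-3.141, -0.0, 1.158]
force: [-1.1, -0.1, -2.4]
grip_width: 0.0169
finger_force: 58.7
```

```bash
python3 -m handwheel '[{"dx":0,"dy":0,"dz":0.1,"wx":0,"wy":0,"wz":0,"claw":0},{"dx":0,"dy":0,"dz":0.1,"wx":0,"wy":0,"wz":0,"claw":0},{"dx":0,"dy":0,"dz":0,"wx":0,"wy":0,"wz":0,"claw":0}]'

```

```text
clock: 14.95
position: [0.423, -0.2302, 0.1967]
tool_rot: [-3.141, -0.0, 1.158]
force: [-0.7, 0.2, -1.7]
grip_width: 0.0171
finger_force: 58.7
```

```bash
python3 -m handwheel '[{"dx":0,"dy":0,"dz":0.2,"wx":0,"wy":0,"wz":0,"claw":0},{"dx":0,"dy":0,"dz":0.2,"wx":0,"wy":0,"wz":0,"claw":0},{"dx":0,"dy":0,"dz":0.2,"wx":0,"wy":0,"wz":0,"claw":0},{"dx":0,"dy":0,"dz":0.2,"wx":0,"wy":0,"wz":0,"claw":0},{"dx":0,"dy":0,"dz":0,"wx":0,"wy":0,"wz":0,"claw":0}]'

```

```text
clock: 15.58
position: [0.4229, -0.2302, 0.1886]
tool_rot: [-3.141, -0.0, 1.158]
force: [-0.4, -1.1, -1.7]
grip_width: 0.017
finger_force: 58.7
```

```bash
python3 -m handwheel '[{"dx":0,"dy":0,"dz":0.3,"wx":0,"wy":0,"wz":0,"claw":0},{"dx":0,"dy":0,"dz":0.3,"wx":0,"wy":0,"wz":0,"claw":0},{"dx":0,"dy":0,"dz":0.3,"wx":0,"wy":0,"wz":0,"claw":0},{"dx":0,"dy":0,"dz":0.3,"wx":0,"wy":0,"wz":0,"claw":0},{"dx":0,"dy":0,"dz":0.3,"wx":0,"wy":0,"wz":0,"claw":0},{"dx":0,"dy":0,"dz":0.3,"wx":0,"wy":0,"wz":0,"claw":0},{"dx":0,"dy":0,"dz":0.3,"wx":0,"wy":0,"wz":0,"claw":0},{"dx":0,"dy":0,"dz":0,"wx":0,"wy":0,"wz":0,"claw":0}]'

```

```text
clock: 16.58
position: [0.4228, -0.2302, 0.1675]
tool_rot: [-3.141, -0.0, 1.158]
force: [-1.8, -1.1, -2.0]
grip_width: 0.017
finger_force: 58.6
```

```bash
python3 -m handwheel '[{"dx":0,"dy":0,"dz":0.3,"wx":0,"wy":0,"wz":0,"claw":0},{"dx":0,"dy":0,"dz":0.3,"wx":0,"wy":0,"wz":0,"claw":0},{"dx":0,"dy":0,"dz":0.3,"wx":0,"wy":0,"wz":0,"claw":0},{"dx":0,"dy":0,"dz":0.3,"wx":0,"wy":0,"wz":0,"claw":0},{"dx":0,"dy":0,"dz":0.2,"wx":0,"wy":0,"wz":0,"claw":0},{"dx":0,"dy":0,"dz":0,"wx":0,"wy":0,"wz":0,"claw":0}]'

```

```text
clock: 17.32
position: [0.4228, -0.2302, 0.1536]
tool_rot: [-3.141, 0.0, 1.158]
force: [-2.7, -2.5, -4.2]
grip_width: 0.017
finger_force: 58.6
```

```bash
python3 -m handwheel '[{"dx":0,"dy":0,"dz":0.1,"wx":0,"wy":0,"wz":0,"claw":0},{"dx":0,"dy":0,"dz":0.1,"wx":0,"wy":0,"wz":0,"claw":0},{"dx":0,"dy":0,"dz":0.1,"wx":0,"wy":0,"wz":0,"claw":0},{"dx":0,"dy":0,"dz":0,"wx":0,"wy":0,"wz":0,"claw":0}]'

```

```text
clock: 17.82
position: [0.4229, -0.2303, 0.1507]
tool_rot: [-3.142, 0.0, 1.158]
force: [-3.5, -3.1, -0.9]
grip_width: 0.0172
finger_force: 58.9
```

```bash
python3 -m handwheel '[{"dx":0,"dy":0,"dz":0.1,"wx":0,"wy":0,"wz":0,"claw":0},{"dx":0,"dy":0,"dz":0.1,"wx":0,"wy":0,"wz":0,"claw":0},{"dx":0,"dy":0,"dz":0,"wx":0,"wy":0,"wz":0,"claw":0}]'

```

```text
clock: 18.2
position: [0.423, -0.2303, 0.149]
tool_rot: [3.141, 0.0, 1.158]
force: [-4.0, -2.5, 3.6]
grip_width: 0.0169
finger_force: 59.6
```

```bash
python3 -m handwheel '[{"dx":0,"dy":0,"dz":0.1,"wx":0,"wy":0,"wz":0,"claw":0},{"dx":0,"dy":0,"dz":0.1,"wx":0,"wy":0,"wz":0,"claw":0},{"dx":0,"dy":0,"dz":0,"wx":0,"wy":0,"wz":0,"claw":0}]'

```

```text
clock: 18.58
position: [0.423, -0.2304, 0.147]
tool_rot: [3.141, 0.0, 1.158]
force: [-5.1, -3.9, 4.5]
grip_width: 0.017
finger_force: 59.7
```

The plug is moving, with about 6 N extra. I ease the side load by shifting slightly along the force, then go on.

```bash
python3 -m handwheel '[{"dx":-0.04,"dy":-0.02,"dz":0,"wx":0,"wy":0,"wz":0,"claw":0},{"dx":0,"dy":0,"dz":0.1,"wx":0,"wy":0,"wz":0,"claw":0},{"dx":0,"dy":0,"dz":0.1,"wx":0,"wy":0,"wz":0,"claw":0},{"dx":0,"dy":0,"dz":0,"wx":0,"wy":0,"wz":0,"claw":0}]'

```

```text
clock: 19.08
position: [0.4229, -0.2305, 0.1449]
tool_rot: [3.141, -0.0, 1.158]
force: [-3.0, -2.1, 4.2]
grip_width: 0.0168
finger_force: 59.5
```

```bash
python3 -m handwheel '[{"dx":-0.02,"dy":-0.01,"dz":0.1,"wx":0,"wy":0,"wz":0,"claw":0},{"dx":0,"dy":0,"dz":0.1,"wx":0,"wy":0,"wz":0,"claw":0},{"dx":0,"dy":0,"dz":0,"wx":0,"wy":0,"wz":0,"claw":0}]'

```

```text
clock: 19.45
position: [0.4228, -0.2305, 0.1429]
tool_rot: [3.141, -0.0, 1.158]
force: [-1.9, -2.1, 1.8]
grip_width: 0.017
finger_force: 59.4
```

```bash
python3 -m handwheel '[{"dx":0,"dy":0,"dz":0.05,"wx":0,"wy":0,"wz":0,"claw":0},{"dx":0,"dy":0,"dz":0,"wx":0,"wy":0,"wz":0,"claw":0}]'

```

```text
clock: 19.7
position: [0.4227, -0.2306, 0.1424]
tool_rot: [3.141, -0.0, 1.158]
force: [-2.8, -0.8, 5.2]
grip_width: 0.0169
finger_force: 59.5
```

```bash
python3 -m handwheel '[{"dx":0,"dy":0,"dz":0.05,"wx":0,"wy":0,"wz":0,"claw":0},{"dx":0,"dy":0,"dz":0,"wx":0,"wy":0,"wz":0,"claw":0}]'

```

```text
clock: 19.95
position: [0.4227, -0.2306, 0.1419]
tool_rot: [3.141, -0.0, 1.158]
force: [-2.2, -0.7, 6.3]
grip_width: 0.0171
finger_force: 59.8
```

```bash
python3 -m handwheel '[{"dx":0,"dy":0,"dz":0.03,"wx":0,"wy":0,"wz":0,"claw":0},{"dx":0,"dy":0,"dz":0,"wx":0,"wy":0,"wz":0,"claw":0}]'

```

```text
clock: 20.2
position: [0.4227, -0.2306, 0.1418]
tool_rot: [3.141, -0.0, 1.158]
force: [-2.7, 0.3, 13.2]
grip_width: 0.0169
finger_force: 60.8
```

The force rises to 13 N at TCP z 0.1418, exactly the expected home height. I let go and back off upward.

```bash
python3 -m handwheel '[{"dx":0,"dy":0,"dz":-0.02,"wx":0,"wy":0,"wz":0,"claw":0},{"dx":0,"dy":0,"dz":0,"wx":0,"wy":0,"wz":0,"claw":60},{"dx":0,"dy":0,"dz":0,"wx":0,"wy":0,"wz":0,"claw":60},{"dx":0,"dy":0,"dz":0,"wx":0,"wy":0,"wz":0,"claw":60},{"dx":0,"dy":0,"dz":0,"wx":0,"wy":0,"wz":0,"claw":60}]'
python3 -m handwheel '[{"dx":0,"dy":0,"dz":-1,"wx":0,"wy":0,"wz":0,"claw":60},{"dx":0,"dy":0,"dz":-2,"wx":0,"wy":0,"wz":0,"claw":60},{"dx":0,"dy":0,"dz":-2,"wx":0,"wy":0,"wz":0,"claw":60},{"dx":0,"dy":0,"dz":-2,"wx":0,"wy":0,"wz":0,"claw":60},{"dx":0,"dy":0,"dz":-2,"wx":0,"wy":0,"wz":0,"claw":60},{"dx":0,"dy":0,"dz":0,"wx":0,"wy":0,"wz":0,"claw":60}]'
python3 - <<'E'
from h import *
c=optics.grab_frame("wrist");k=optics.grab_frame("side")
a=cv2.resize(k["frame"][185:275,315:390],(500,600),interpolation=2)
x,y=proj(c,[.4227,-.2302,.15]).astype(int)
b=cv2.resize(c["frame"][y-100:y+100,x-50:x+50],(300,600),interpolation=2)
cv2.imwrite("pics/v8.png",np.hstack([a,b]))
t=optics.grab_frame("top")
for n in("multimeter","flux","spool","terminals","cutter"):print(n,[(round(m["p"],2),m["rect"]) for m in optics.masks_of(n,"top")][:1])
E
```

```text
clock: 20.82
position: [0.4225, -0.2306, 0.1417]
tool_rot: [-3.142, -0.0, 1.158]
force: [-0.0, -0.3, 0.9]
grip_width: 0.0511
finger_force: 0.0
clock: 21.58
position: [0.4231, -0.2309, 0.2334]
tool_rot: [3.139, 0.0, 1.158]
force: [-0.1, -0.8, -0.7]
grip_width: 0.0512
finger_force: 0.0
multimeter [(0.85, [310.1, 255.6, 31.0, 53.8])]
flux [(0.5, [304.8, 227.2, 18.3, 16.3])]
spool [(0.89, [249.6, 176.4, 22.0, 21.7])]
terminals [(0.6, [306.7, 228.8, 19.9, 15.9])]
cutter []
```

View pics/v8.png

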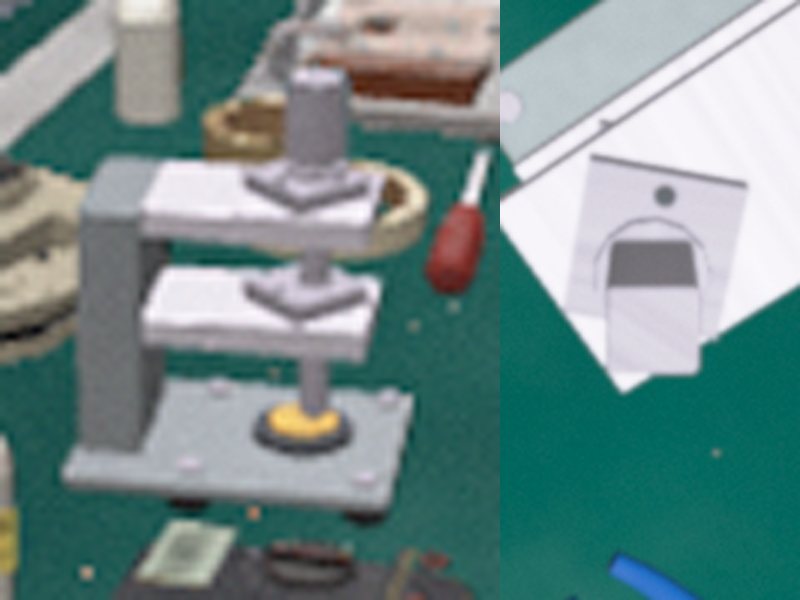

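The rod stands upright through both plates, with the collar on the upper plate and the plug down. The gripper is clear, so I hand in.

```bash
python3 -c "from workcell import job_done; print(job_done())"
```

```text
the job is handed in; nothing more can be done
None
```

The job is handed in at about 22 s: the guide rod was threaded through both bores, pressed home at about 15 N and let go; the last pictures show the collar on the upper plate, the plug down and the gripper clear, but no verdict came back.

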